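# Lock the slicer's gauge spindle with the counter-hold spanner

### The job

The gauge spindle of the vegetable slicer is set right but its locknut is loose. Lay the red-handled spanner with its jaw over the flats on top of the spindle and its handle in the white notched rest, so that the spindle cannot turn, and let go; then swing the locknut's black-knobbed lever clockwise (seen from above) until it is fully tight, with the spindle held at its setting (the spanner's slight play is fine). Leave the red spanner sitting in place.

Things in the scene. Friction and masses are not known exactly. Their poses are not given: they have to be found in the camera images.
- gauge: Slicer's fixed gauge unit; origin: spindle axis, counter height. In mm: blue base plate 20 thick; round collar 64 across, top z=58; on it a brass tongue 10 thick, 50 long (along y at spindle 0), to z=80, roof-shaped top to 85. White rest at y=140 (16 deep): notch 36 wide in x, floor z=58, ears to z=82. White housing 103 high from x=155 out.
- spindle (a joint): Turn of collar and tongue in the gauge, rad, growing clockwise from above; 0 is the setting, starts within 0.05. Turns easily (0.06 N m): the locknut drags it along unless it is held. A seated spanner leaves it about 0.18 of play.
- locknut (a joint): Turn of locknut and lever relative to the spindle, rad, growing clockwise (tightening): starts at 0 to 0.35, stop at 1.2, drag 0.4 N m. Dark lever under the collar with an upright black knob 22 mm across, z=47 to 97 mm, 110 mm from the axis, at bearing (-0.96 - spindle - locknut) counter-clockwise from the gauge's +x.
- red_spanner_grip (a point): Mid-handle of the loose red spanner (0.25 kg, balances here), 10 mm above its underside, z up, x to the jaw. Handle 18 wide, 20 thick, x -90 to 37 mm; jaw 14 thick, flush below: prongs x 49 to 121, 15 apart, open end, 43 over all. Seated, this point is at x=0, y=85, z=68 mm of the gauge, jaw towards gauge -y. The blue spanner's 6 mm jaw does not fit.
Not all that is in view belongs to the job. What is shaped like the part that bears red_spanner_grip but pink or yellow is not meant.

How it is judged:
By the outcome, as a careful person would: the job done as asked, in the order asked, and still so for the second after the job is handed in, with the robot touching nothing.
It also fails if it takes over 64 s, if anything falls off the work surface, if the arm or the gripper's body presses on something with over 40 N, if the wrist force passes 120 N, or if a joint passes its speed limit or range.

### The arm

A 6-joint arm with a two-finger parallel gripper is mounted at the origin on the work surface. World frame = base frame: x ahead of the robot, y to its left, z up, the work surface at z = 0. Lengths are in m, angles in rad, forces in N, time in s.
With the tool pointing down it reaches from about 0.35 to 0.775 m from the base axis. Payload 5.5 kg.
Tool frame: the origin (TCP) lies at the very end of the fingers, on their centre line; the grasp point (between the pads) lies 19 mm behind it; z points along the fingers, y is the direction in which the jaws open and shut (so a half turn about z gives the same grasp; the last joint's range is limited). The gripper opens to 85 mm and grips with 20 to 120 N. Pads are 22 mm wide; open, the fingers measure 114 mm over their backs; the gripper's body (76 mm by 85 mm) begins 54 mm behind the grasp point. The pads swing forward as they close: fully open they stand 13 mm farther back than shut.
Start: joints at [-1.43, 0.313, 0.046, 1.304, 0, 1.431], TCP at [0.159, -0.553, 0.231] pointing down, gripper open.
Joint ranges: [-2.76, 2.76], [-0.86, 1.69], [-1.03, 1.26], [-2.2, 2.34], [-1.47, 1.5], [-3.14, 3.14]. Speed limits (rad/s): [2.57, 2.57, 3.14, 3.14, 3.14, 3.14].

### API

Orientations are given as a unit quaternion [w, x, y, z].
In Python, from workcell import get_state, imaging, env, spotter gives the robot as it stands.
- The arm moves only by the tool play_rows, never from a script. Its argument "moves" is a list of rows, each an object with "claw": the finger opening in cm, from 0 to 8.54; "delta_pos": the shift along the tool's x, y, z in cm, a list of three; "twist": the turn about the tool's z in degrees. A call has 1 to 12 rows; each row is the pose to reach, as a shift and turn from the pose commanded when the call began, along the tool's axes at that moment; what a row does not reach only later rows make up. A row lasts 1/8 s, in which the tool goes at most 62.5 mm and 10.7 degrees, less where a joint would pass 70% of its speed; a pose out of reach is approached as far as the arm can. A call with a gripper value outside its range is refused whole. The fingers move at their own pace and stop on an object; "force" is the grip in N (left out, the last holds). Time passes only in rows, so rows that repeat a pose let the fingers close. It gives the time, the measured TCP pose, the force and the opening at its end, in the units of the state.
- get_state(): the state, without advancing time (a new reading comes with each control period).
- imaging.read_camera(name): name is "scene" or "top" or "wrist"; returns the picture (480x640x3 uint8, red, green, blue); there is no depth.
- imaging.camera_info(name): a dict with "fx", "fy", "cx", "cy" (pixels), "world_to_cam" (4x4, takes a point from world to camera coordinates). Camera axes: x right, y down, z forward; pixel columns grow to the right and rows downward; lengths in m; the calibration is good to about 2 mm. A picture is of the moment at which its call begins: read the wrist's pose just before it. camera_info takes no time and is no camera call; for the wrist camera it gives the pose at the moment of the call.
- env.hand_in(): hands the job in, once; it reports no verdict.
Trained networks look in the newest picture that a camera, given by its name, has taken for a name from the list of things; names that differ only in an ending like _2 or _b are one class to them, and where a whole thing is asked for, a point or a joint stands for the part that bears it (a point fixed in the world has none). Each returns a list of dicts, best first, with "conf" (0 to 1); they miss things now and then, are a little off and sometimes report something else, mostly with a low value. They report only what shows in the picture. A call takes as long as a camera call. They do not tell look-alikes from the thing itself.
- spotter.spot_in(camera, query): "extent" ([left, top, right, bottom] in pixels, round what is visible of it).
The state is a dict: "clock": time; "joint_pos": joint angles; "qvel": joint speeds; "tau": joint torques, N m; "tcp_pos": TCP position; "orientation": TCP orientation; "wrist_force": force on the tool from outside, world axes, zero at the start; "ft_torque": the same for the moment, N m; "finger_gap": finger opening in m.
Only numpy, scipy, OpenCV 4.12 (cv2) and the standard library are available. Lean on these libraries where they do the work, as an engineer would, in place of code of your own. Each camera call takes 0.05 s, during which the arm holds its last target. There are 200 camera calls.

## Working session

There is one attempt and no reset: what is moved stays moved. The work goes in short steps, Python scripts to look and compute and a tool call to move; the robot and the scene stay as the last step left them, time stands still between calls to the robot, and variables do not carry over. Pictures are saved under pics/ and viewed, about 8 in all and at most 12, crops included, and the job is handed in when it is done.

Besides the shell and the picture viewer there is one more tool, called after "Emit:" by a JSON object that holds its "fn" and its "kwargs", one argument or row to a line. play_rows: Moves the arm, as the interface text tells. Its arguments: {"type":"object","properties":{"moves":{"type":"array"},"force":{"type":"number"}},"required":["moves"]}

```bash
ls; mkdir -p pics
python3 - <<'E'
from workcell import get_state, imaging, spotter
import cv2,numpy as np
s=get_state(); print(s['clock'],s['tcp_pos'],s['orientation'])
for c in ['top','scene']:
    im=imaging.read_camera(c); cv2.imwrite(f'pics/{c}0.png',im[:,:,::-1])
    i=imaging.camera_info(c); print(c,i['fx'],i['fy'],i['cx'],i['cy'],np.round(i['world_to_cam'],3).tolist())
    for q in ['gauge','red_spanner_grip','spindle','locknut']:
        print(q,[(np.round(d['extent']).tolist(),round(d['conf'],2)) for d in spotter.spot_in(c,q)])
E
```

```text
pics
0.0 [ 0.15923506 -0.55198228  0.23042334] [-8.95050857e-04  9.90165537e-01  1.39897851e-01 -3.30208929e-06]
top 589.3670005393502 589.3670005393502 319.0210876787965 239.02481804909 [[0.018, -1.0, 0.005, 0.018], [-0.998, -0.018, -0.056, 0.47], [0.056, -0.004, -0.998, 1.382], [0.0, 0.0, 0.0, 1.0]]
gauge [([278.0, 72.0, 405.0, 236.0], 0.7)]
red_spanner_grip [([180.0, 285.0, 253.0, 349.0], 0.96), ([139.0, 178.0, 197.0, 259.0], 0.71), ([349.0, 265.0, 410.0, 337.0], 0.7)]
spindle [([337.0, 173.0, 400.0, 212.0], 0.91)]
locknut [([363.0, 173.0, 404.0, 194.0], 0.93)]
scene 444.01835689765716 444.01835689765716 315.57871133491034 238.16689922648746 [[0.307, 0.951, -0.019, -0.166], [0.727, -0.247, -0.64, -0.285], [-0.614, 0.183, -0.768, 1.266], [0.0, 0.0, 0.0, 1.0]]
gauge [([243.0, 243.0, 450.0, 465.0], 0.97)]
red_spanner_grip [([346.0, 161.0, 430.0, 194.0], 0.95), ([203.0, 207.0, 282.0, 254.0], 0.95), ([459.0, 199.0, 481.0, 273.0], 0.85)]
spindle [([245.0, 276.0, 312.0, 335.0], 0.65)]
locknut [([244.0, 296.0, 305.0, 332.0], 0.63)]
```

View pics/top0.png

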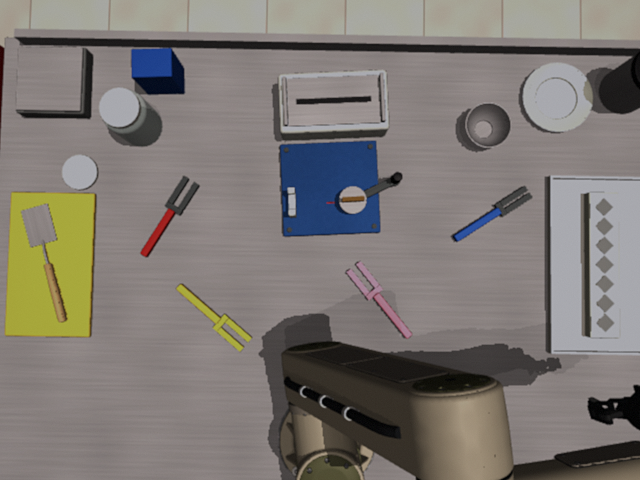

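View pics/scene0.png

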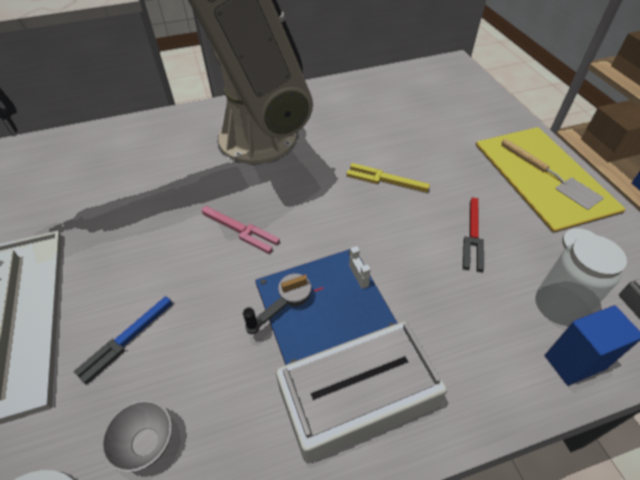

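Top view: the candidates are red/dark jaw at (168,217), pink at (378,300), yellow at (215,317) and blue at (492,213). The one with the red handle is at (168,217), as asked. Spindle at (351,200), rest at (291,202), knob at (397,178).

```bash
cat > h.py <<'E'
import numpy as np,cv2
from workcell import get_state, imaging, spotter
def unproj(c,uv,z,info=None):
    i=info or imaging.camera_info(c); T=np.array(i['world_to_cam']); R,t=T[:3,:3],T[:3,3]
    d=R.T@np.array([(uv[0]-i['cx'])/i['fx'],(uv[1]-i['cy'])/i['fy'],1]); o=-R.T@t
    return o+d*(z-o[2])/d[2]
def proj(c,p,info=None):
    i=info or imaging.camera_info(c); q=(np.array(i['world_to_cam'])@np.r_[p,1])[:3]
    return np.array([i['fx']*q[0]/q[2]+i['cx'],i['fy']*q[1]/q[2]+i['cy']])
E
python3 - <<'E'
from h import *
im=cv2.imread('pics/top0.png'); hsv=cv2.cvtColor(im,cv2.COLOR_BGR2HSV)
H,S,V=hsv[...,0],hsv[...,1],hsv[...,2]
def comp(m,box):
    l,t,r,b=box; k=np.zeros_like(m); k[t:b,l:r]=m[t:b,l:r]; ys,xs=np.nonzero(k); return np.c_[xs,ys].astype(np.float32)
red=comp(((H<8)|(H>172))&(S>150)&(V>80),(130,170,205,265))
r=cv2.minAreaRect(red); print('red',len(red),r)
ends=cv2.boxPoints(r); W=np.array([unproj('top',p,.02)[:2] for p in ends]);print(W.round(4).tolist())
c=unproj('top',r[0],.02);print('handle ctr',c)
blue=comp((H>100)&(H<125)&(S>120),(270,135,390,240)); rb=cv2.minAreaRect(blue);print('blue',rb)
print([unproj('top',p,.02)[:2].round(4).tolist() for p in cv2.boxPoints(rb)])
for n,uv,z in [('tongue',(351.5,199.5),.083),('rest',(291,202),.082),('knob',(397.5,178),.097)]: print(n,unproj('top',uv,z))
a=cv2.resize(im[165:265,130:210],None,fx=4.8,fy=4.8,interpolation=cv2.INTER_CUBIC)
b=cv2.resize(im[130:245,270:410],None,fx=4,fy=4,interpolation=cv2.INTER_CUBIC)
cv2.imwrite('pics/cr.png',np.hstack([a[:460,:240*1+0],b[:460]]) if 0 else np.hstack([cv2.resize(a,(240,300)),b[:300*1+160][:460][80:380]]))
E
```

```text
red 378 ((157.0146942138672, 232.19117736816406), (7.132774353027344, 53.534156799316406), 32.47119140625)
[[0.4293, 0.4473], [0.537, 0.3833], [0.5282, 0.3688], [0.4205, 0.4328]]
handle ctr [0.4786345  0.40810796 0.02      ]
blue ((329.5500183105469, 188.2171173095703), (91.3612289428711, 96.28858947753906), 87.64669799804688)
[[0.6924, 0.1243], [0.7061, -0.1042], [0.4887, -0.1157], [0.4754, 0.1108]]
tongue [ 0.55643317 -0.04482558  0.083     ]
rest [0.54840749 0.09157467 0.082     ]
knob [ 0.60492925 -0.14627368  0.097     ]
```

View pics/cr.png

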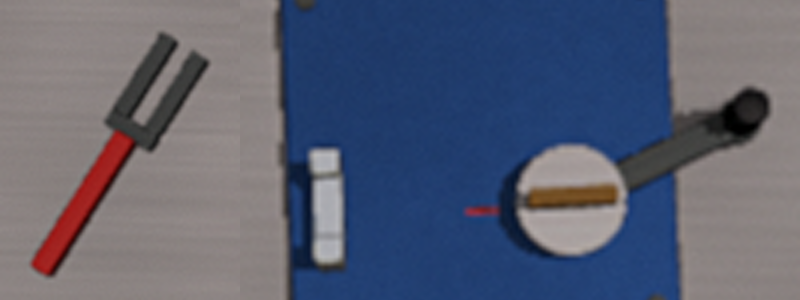

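Confirmed: the red-handled spanner with the dark jaw. Gauge yaw is about 0.06 rad. Next I'll move above the gauge for a close look on the way to it.

```bash
cat >> h.py <<'E'
from scipy.spatial.transform import Rotation as Ro
def goto(p,yaw,p0=None,yaw0=None):
    """delta_pos (cm) & twist (deg) to reach TCP p, tool-x heading yaw, from present pose"""
    s=get_state(); q=s['orientation']; R=Ro.from_quat([q[1],q[2],q[3],q[0]]).as_matrix()
    y=np.arctan2(R[1,0],R[0,0]); d=R.T@(np.array(p)-s['tcp_pos'])*100
    tw=-np.degrees((yaw-y+np.pi)%(2*np.pi)-np.pi)
    print('t',round(s['clock'],2),'at',s['tcp_pos'].round(4),'yaw',round(y,3),'F',s['wrist_force'].round(1),'gap',round(s['finger_gap'],4),'-> delta',d.round(2),'twist',round(tw,1))
E
python3 - <<'E'
from h import *
s=get_state();q=s['orientation']; R=Ro.from_quat([q[1],q[2],q[3],q[0]]).as_matrix()
i=imaging.camera_info('wrist');T=np.array(i['world_to_cam']);o=-T[:3,:3].T@T[:3,3]
print('cam in tool',R.T@(o-s['tcp_pos']),'axis',R.T@T[2,:3],'imgx',R.T@T[0,:3],i['fx'])
goto([.50,-.03,.30],1.63)
E
```

```text
cam in tool [ 0.07986455  0.00063105 -0.14364364] axis [-3.09918177e-01 -3.35610217e-04  9.50763173e-01] imgx [6.61483977e-04 9.99999620e-01 5.68612683e-04] 332.30223970277103
t 0.5 at [ 0.1594 -0.5525  0.2313] yaw 0.281 F [-0.7  0.2  0.4] gap 0.0851 -> delta [ 47.21 -40.76  -6.87] twist -77.3
```

Emit:
{"fn": "play_rows", "kwargs": {
  "moves": [
    {"claw": 8.5,"delta_pos": [53.3,-42.1,-9.9],"twist": -77.3},
    {"claw": 8.5,"delta_pos": [53.3,-42.1,-9.9],"twist": -77.3},
    {"claw": 8.5,"delta_pos": [53.3,-42.1,-9.9],"twist": -77.3},
    {"claw": 8.5,"delta_pos": [53.3,-42.1,-9.9],"twist": -77.3},
    {"claw": 8.5,"delta_pos": [53.3,-42.1,-9.9],"twist": -77.3},
    {"claw": 8.5,"delta_pos": [53.3,-42.1,-9.9],"twist": -77.3},
    {"claw": 8.5,"delta_pos": [53.3,-42.1,-9.9],"twist": -77.3},
    {"claw": 8.5,"delta_pos": [53.3,-42.1,-9.9],"twist": -77.3},
    {"claw": 8.5,"delta_pos": [53.3,-42.1,-9.9],"twist": -77.3},
    {"claw": 8.5,"delta_pos": [53.3,-42.1,-9.9],"twist": -77.3},
    {"claw": 8.5,"delta_pos": [53.3,-42.1,-9.9],"twist": -77.3},
    {"claw": 8.5,"delta_pos": [53.3,-42.1,-9.9],"twist": -77.3}
  ]
}}

```text
clock: 2.0
tcp_pos: [0.5567, 0.0032, 0.3301]
orientation: [0.0, 0.684, 0.73, 0.0]
wrist_force: [0.0, -0.2, -0.3]
finger_gap: 0.0849
```

Emit:
{"fn": "play_rows", "kwargs": {
  "moves": [
    {"claw": 8.5,"delta_pos": [0,0,0],"twist": 0},
    {"claw": 8.5,"delta_pos": [0,0,0],"twist": 0},
    {"claw": 8.5,"delta_pos": [0,0,0],"twist": 0}
  ]
}}

```text
clock: 2.38
tcp_pos: [0.5542, -0.0015, 0.3305]
orientation: [0.0, 0.687, 0.727, -0.0]
wrist_force: [0.4, -0.0, 0.7]
finger_gap: 0.0849
```

Run:
```python
from h import *
goto([.555,0,.33],1.63)
i=imaging.camera_info('wrist'); im=imaging.read_camera('wrist')
import pickle; pickle.dump(i,open('w1.pkl','wb'))
cv2.imwrite('pics/w1.png',im[:,:,::-1])
for n,p in [('spindle',(.5564,-.0448,.085)),('rest',(.5484,.0916,.082)),('knob',(.605,-.1463,.097))]: print(n,proj('wrist',p,i).round(1))
```

```text
t 2.38 at [ 0.5542 -0.0015  0.3305] yaw 1.628 F [ 0.4 -0.   0.7] gap 0.0849 -> delta [0.15 0.09 0.05] twist -0.1
spindle [322.6 235.5]
rest [322.4 117.2]
knob [355.7 315.3]
```

View pics/w1.png

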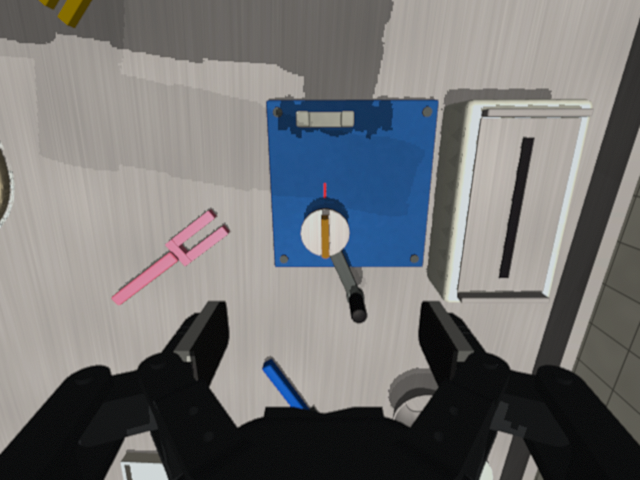

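Wrist view: tongue along (325,213)–(325,258), rest around (325,119), knob at (357,312). They sit about 2.5 px right of the projection, so I'll measure them by colour.

Run:
```python
from h import *
import pickle
i=pickle.load(open('w1.pkl','rb')); im=cv2.imread('pics/w1.png'); hsv=cv2.cvtColor(im,cv2.COLOR_BGR2HSV).astype(int)
H,S,V=hsv[...,0],hsv[...,1],hsv[...,2]
def pts(m,box):
    l,t,r,b=box; k=np.zeros(m.shape,bool); k[t:b,l:r]=m[t:b,l:r]; y,x=np.nonzero(k); return np.c_[x,y].astype(np.float32)
br=pts((H>8)&(H<25)&(S>120)&(V>80),(300,195,350,270)); r=cv2.minAreaRect(br);print('brass',len(br),r)
B=[unproj('w',p,.083,i)[:2] for p in cv2.boxPoints(r)]; print(np.round(B,4).tolist(),'ctr',unproj('w',r[0],.083,i).round(4))
wh=pts((S<50)&(V>150),(300,200,355,262)); (c,rad)=cv2.minEnclosingCircle(wh)
print('collar',c,rad,unproj('w',c,.058,i).round(4),rad*2*(.47-.058)/332)
rest=pts((S<60)&(V>110),(285,100,365,135)); r=cv2.minAreaRect(rest); print('rest',r,unproj('w',r[0],.082,i).round(4),[unproj('w',p,.082,i)[:2].round(4).tolist() for p in cv2.boxPoints(r)])
rl=pts(((H<8)|(H>172))&(S>120),(315,175,335,205)); print('redline',rl.min(0),rl.max(0),unproj('w',(rl.min(0)+rl.max(0))/2,.02,i).round(4))
print('knob',unproj('w',(357.5,313),.097,i).round(4))
print('\n'.join(' '.join('%3d'%v for v in V[y,296:360:1]) for y in (113,119,124)))
```

```text
brass 265 ((325.0, 238.0), (38.0, 6.0), 90.0)
[[0.5545, -0.0245], [0.5617, -0.024], [0.5648, -0.0733], [0.5573, -0.0738]] ctr [ 0.5595 -0.0484  0.083 ]
collar (324.7449035644531, 232.0408172607422) 24.274154663085938 [ 0.5593 -0.0483  0.058 ] 0.06024669711561088
rest ((324.4999694824219, 118.5), (56.99999237060547, 14.999998092651367), 0.0) [0.5508 0.0903 0.082 ] [[0.5194, 0.0806], [0.5189, 0.0963], [0.5817, 0.0999], [0.583, 0.0843]]
redline [324. 183.] [325. 197.] [5.563e-01 3.000e-04 2.000e-02]
knob [ 0.607  -0.1427  0.097 ]
121 165 166 162 161 162 162 164 165 168 165 148 119 116 137 151 152 150 150 150 149 150 151 151 151 153 153 154 155 156 155 154 154 155 154 154 154 155 154 155 156 156 158 154 131 109 141 165 167 165 167 167 167 166 168 169 162 128  87  82  86  87  88  88
 95 147 161 161 162 161 162 162 162 164 164 155 125 109 135 154 154 154 152 152 150 152 153 153 154 153 154 154 155 156 157 157 157 156 155 156 157 157 158 157 158 159 159 147 114 105 145 164 164 164 163 164 164 164 165 166 159 125  85  84  86  86  86  87
 85 123 137 135 136 135 135 139 146 148 152 152 131 111 128 141 153 157 156 156 157 156 157 157 156 155 155 155 155 155 155 156 157 157 156 157 158 159 159 160 160 161 161 152 120 106 141 158 158 158 158 158 160 160 161 161 147 107  83  85  88  88  88  87
```

```bash
python3 -c "
from h import *
goto([.50,.395,.2],2.605)"
```

```text
t 2.42 at [ 0.5543 -0.0014  0.3305] yaw 1.628 F [ 1.  -0.1 -0.3] gap 0.0852 -> delta [39.89 -3.16 13.04] twist -56.0
```

Emit:
{"fn": "play_rows", "kwargs": {
  "moves": [
    {"claw": 8.5,"delta_pos": [39.9,-3.2,13],"twist": -56},
    {"claw": 8.5,"delta_pos": [39.9,-3.2,13],"twist": -56},
    {"claw": 8.5,"delta_pos": [39.9,-3.2,13],"twist": -56},
    {"claw": 8.5,"delta_pos": [39.9,-3.2,13],"twist": -56},
    {"claw": 8.5,"delta_pos": [39.9,-3.2,13],"twist": -56},
    {"claw": 8.5,"delta_pos": [39.9,-3.2,13],"twist": -56},
    {"claw": 8.5,"delta_pos": [39.9,-3.2,13],"twist": -56},
    {"claw": 8.5,"delta_pos": [39.9,-3.2,13],"twist": -56},
    {"claw": 8.5,"delta_pos": [39.9,-3.2,13],"twist": -56},
    {"claw": 8.5,"delta_pos": [39.9,-3.2,13],"twist": -56},
    {"claw": 8.5,"delta_pos": [39.9,-3.2,13],"twist": -56},
    {"claw": 8.5,"delta_pos": [39.9,-3.2,13],"twist": -56}
  ]
}}

```text
clock: 3.92
tcp_pos: [0.4998, 0.3954, 0.2008]
orientation: [0.0, 0.265, 0.964, 0.0]
wrist_force: [0.5, 0.1, 0.3]
finger_gap: 0.0851
```

Run:
```python
from h import *
import pickle
i=imaging.camera_info('wrist'); im=imaging.read_camera('wrist')[:,:,::-1].copy()
cv2.imwrite('pics/w2.png',im)
hsv=cv2.cvtColor(im,cv2.COLOR_BGR2HSV).astype(int);H,S,V=hsv[...,0],hsv[...,1],hsv[...,2]
m=(((H<8)|(H>172))&(S>150)&(V>80)).astype(np.uint8)
n,l,st,_=cv2.connectedComponentsWithStats(m); k=1+st[1:,4].argmax(); print(st[k])
y,x=np.nonzero(l==k); r=cv2.minAreaRect(np.c_[x,y].astype(np.float32)); print(r)
W=np.array([unproj('w',p,.02,i)[:2] for p in cv2.boxPoints(r)]);print(W.round(4).tolist())
c=unproj('w',r[0],.02,i)[:2]
e=[W[1]-W[0],W[2]-W[1]]; e=max(e,key=np.linalg.norm); L=np.linalg.norm(e); e/=L; e*=np.sign(e[0]); h=np.arctan2(e[1],e[0])
c=W.mean(0); g=c+.0265*e; print('L',L,'heading',h,'grip',g)
goto([*g,.004],h+np.pi); goto([*g,.1],h+np.pi)
```

```text
[ 315  121   19  129 2193]
((323.71502685546875, 184.99266052246094), (17.709505081176758, 128.1158905029297), 0.5354589819908142)
[[0.5276, 0.3681], [0.421, 0.4338], [0.4294, 0.4478], [0.5371, 0.3838]]
L 0.12522923158037821 heading -0.5520734623133128 grip [0.50135109 0.39448453]
t 3.98 at [0.4997 0.3955 0.2006] yaw 2.606 F [ 0.1  0.4 -0.7] gap 0.0849 -> delta [-1.900e-01 -1.000e-02  1.966e+01] twist 1.0
t 3.98 at [0.4997 0.3955 0.2006] yaw 2.606 F [ 0.1  0.4 -0.7] gap 0.0849 -> delta [-2.000e-01 -1.000e-02  1.006e+01] twist 1.0
```

View pics/w2.png

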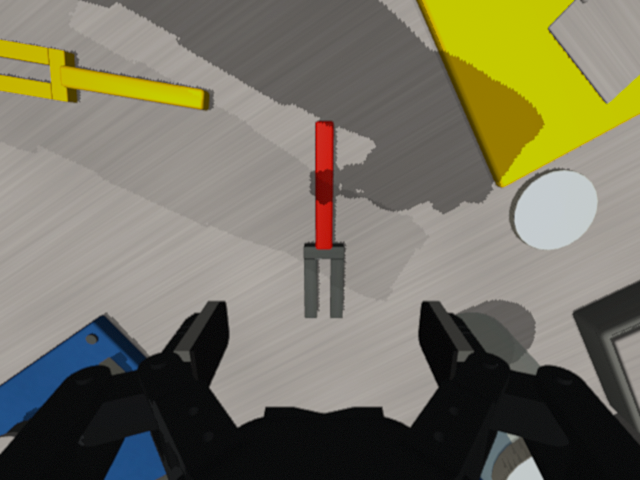

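Wrist view: the red spanner is centred, handle (324,121)–(324,250), jaw to (324,318). It agrees with the top camera, so I'll descend and grip.

Emit:
{"fn": "play_rows", "kwargs": {
  "force": 70,
  "moves": [
    {"claw": 8.5,"delta_pos": [-0.2,0,5],"twist": 1},
    {"claw": 8.5,"delta_pos": [-0.2,0,10],"twist": 1},
    {"claw": 8.5,"delta_pos": [-0.2,0,14],"twist": 1},
    {"claw": 8.5,"delta_pos": [-0.2,0,17],"twist": 1},
    {"claw": 8.5,"delta_pos": [-0.2,0,19],"twist": 1},
    {"claw": 8.5,"delta_pos": [-0.2,0,19.7],"twist": 1},
    {"claw": 8.5,"delta_pos": [-0.2,0,19.7],"twist": 1},
    {"claw": 4,"delta_pos": [-0.2,0,19.7],"twist": 1},
    {"claw": 0.5,"delta_pos": [-0.2,0,19.7],"twist": 1},
    {"claw": 0.5,"delta_pos": [-0.2,0,19.7],"twist": 1},
    {"claw": 0.5,"delta_pos": [-0.2,0,19.7],"twist": 1},
    {"claw": 0.5,"delta_pos": [-0.2,0,19.7],"twist": 1}
  ]
}}

```text
clock: 5.48
tcp_pos: [0.5014, 0.3953, 0.0039]
orientation: [0.0, 0.272, 0.962, 0.0]
wrist_force: [-0.7, -0.1, 5.6]
finger_gap: 0.0165
```

Emit:
{"fn": "play_rows", "kwargs": {
  "moves": [
    {"claw": 0.5,"delta_pos": [0,0,0],"twist": 0},
    {"claw": 0.5,"delta_pos": [0,0,0],"twist": 0},
    {"claw": 0.5,"delta_pos": [0,0,0],"twist": 0},
    {"claw": 0.5,"delta_pos": [0,0,-2],"twist": 0},
    {"claw": 0.5,"delta_pos": [0,0,-5],"twist": 0},
    {"claw": 0.5,"delta_pos": [0,0,-10],"twist": 0},
    {"claw": 0.5,"delta_pos": [0,0,-15],"twist": 0},
    {"claw": 0.5,"delta_pos": [0,0,-17],"twist": 0},
    {"claw": 0.5,"delta_pos": [0,0,-17],"twist": 0}
  ]
}}

```text
clock: 6.6
tcp_pos: [0.5018, 0.3956, 0.1745]
orientation: [0.001, 0.272, 0.962, 0.001]
wrist_force: [0.4, 0.1, -1.7]
finger_gap: 0.0163
```

Run:
```python
from h import *
S=np.array([.5585,-.047]);psi=.062
g=S+.085*np.array([-np.sin(psi),np.cos(psi)]); print(g)
goto([*g,.15],psi+np.pi/2)
```

```text
[0.55323338 0.03783668]
t 6.6 at [0.5018 0.3956 0.1745] yaw 2.59 F [ 0.4  0.1 -1.7] gap 0.0163 -> delta [-23.13 -27.78   2.42] twist 54.8
```

Emit:
{"fn": "play_rows", "kwargs": {
  "moves": [
    {"claw": 0.5,"delta_pos": [-4,-5,0.5],"twist": 9},
    {"claw": 0.5,"delta_pos": [-8,-9.5,1],"twist": 18},
    {"claw": 0.5,"delta_pos": [-12,-14,1.4],"twist": 27},
    {"claw": 0.5,"delta_pos": [-16,-19,1.4],"twist": 36},
    {"claw": 0.5,"delta_pos": [-20,-24,1.4],"twist": 45},
    {"claw": 0.5,"delta_pos": [-22.5,-27,1.4],"twist": 52},
    {"claw": 0.5,"delta_pos": [-23.1,-27.8,1.4],"twist": 54.8},
    {"claw": 0.5,"delta_pos": [-23.1,-27.8,1.4],"twist": 54.8},
    {"claw": 0.5,"delta_pos": [-23.1,-27.8,1.4],"twist": 54.8},
    {"claw": 0.5,"delta_pos": [-23.1,-27.8,1.4],"twist": 54.8}
  ]
}}

```text
clock: 7.85
tcp_pos: [0.5517, 0.0386, 0.1591]
orientation: [-0.0, 0.684, 0.73, -0.0]
wrist_force: [-0.9, -1.2, -1.9]
finger_gap: 0.0164
```

Run:
```python
from h import *
import pickle
goto([.5532,.0378,.16],.062+np.pi/2)
s=get_state()
i=imaging.camera_info('wrist'); im=imaging.read_camera('wrist')[:,:,::-1].copy()
pickle.dump(i,open('w3.pkl','wb'))
t=imaging.read_camera('top')[:,:,::-1].copy(); cv2.imwrite('pics/t3.png',t); cv2.imwrite('pics/w3raw.png',im)
cv2.imwrite('pics/w3.png',np.hstack([cv2.resize(im[60:360,220:440],(440,600)),cv2.resize(t[150:250,270:330+0],(360,600))]))
```

```text
t 7.85 at [0.5517 0.0386 0.1591] yaw 1.636 F [-0.9 -1.2 -1.9] gap 0.0164 -> delta [-0.09  0.14 -0.09] twist 0.2
```

View pics/w3raw.png

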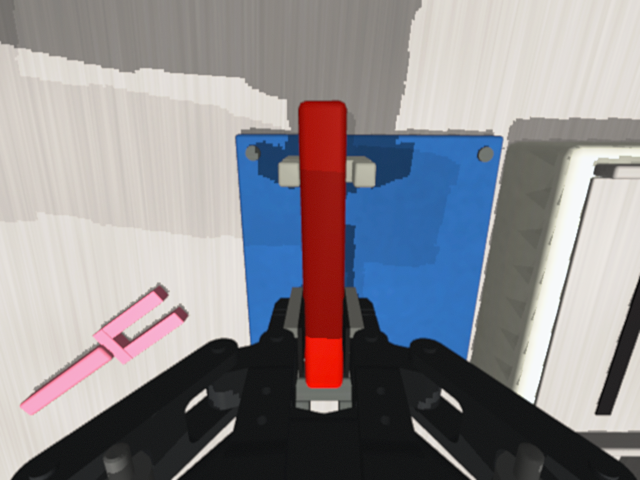

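Wrist view: handle held square along (323,100)–(323,385), rest centre around (327,172). The jaw is hidden, so I'll check with the scene camera.

Run:
```python
from h import *
import pickle
i=pickle.load(open('w3.pkl','rb'))
print('rest',unproj('w',(327.5,171.5),.082,i).round(4), 'handle ctr at z .175: top',unproj('w',(322.5,110),.176,i).round(4),unproj('w',(322.5,250),.176,i).round(4))
im=imaging.read_camera('scene')[:,:,::-1].copy(); cv2.imwrite('pics/s3raw.png',im)
cv2.imwrite('pics/s3.png',cv2.resize(im[190:350,220:400],None,fx=3.7,fy=3.7,interpolation=cv2.INTER_CUBIC))
```

```text
rest [0.5514 0.0923 0.082 ] handle ctr at z .175: top [0.5463 0.1245 0.176 ] [0.5498 0.0716 0.176 ]
```

View pics/s3.png

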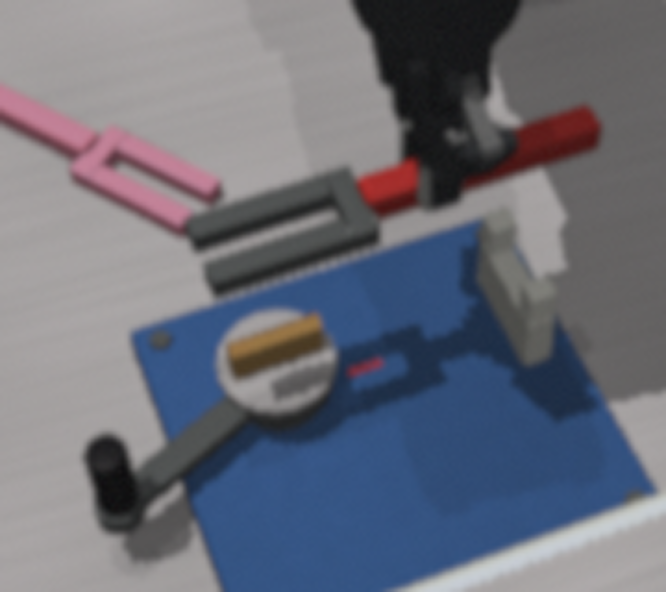

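Run:
```python
from h import *
s=get_state();tcp=s['tcp_pos']; yaw=1.636
im=cv2.imread('pics/s3raw.png'); hsv=cv2.cvtColor(im,cv2.COLOR_BGR2HSV).astype(int);H,S,V=hsv[...,0],hsv[...,1],hsv[...,2]
m=(H>8)&(H<25)&(S>100)&(V>60); m[:270]=0;m[300:]=0;m[:,:275]=0;m[:,315:]=0
y,x=np.nonzero(m); print('brass px',len(x),x.mean(),y.mean())
for n,P in [('wrist S',(.5595,-.0484)),('top S',(.5564,-.0448)),('mean',(.5585,-.047))]:
    print(n,'tongue pred',proj('scene',(*P,.08)).round(1),'collar',proj('scene',(*P,.058)).round(1))
C=lambda p:(p[0]/3.7+220,p[1]/3.7+190)
print('collar meas',unproj('scene',C((277,364)),.058))
f=-np.array([np.cos(yaw),np.sin(yaw)]); l=np.array([-f[1],f[0]])
zb=tcp[2]-.004
for n,a,b in [('tipL in',.121,.0075),('tipL out',.121,.0215),('tipR in',.121,-.0075),('tipR out',.121,-.0215),('slot L',.049,.0075),('slot R',.049,-.0075)]:
    p=proj('scene',(*(tcp[:2]+a*f+b*l),zb+.014)); print(n,((p-[220,190])*3.7).round(0))
```

```text
brass px 197 293.98477157360406 282.9238578680203
wrist S tongue pred [294.1 281.4] collar [294.7 287.8]
top S tongue pred [295.5 279.6] collar [296.1 286. ]
mean tongue pred [294.7 280.8] collar [295.3 287.2]
collar meas [ 0.5609679  -0.04856113  0.058     ]
tipL in [199. 263.]
tipL out [209. 285.]
tipR in [190. 240.]
tipR out [181. 218.]
slot L [342. 217.]
slot R [331. 195.]
```

```bash
python3 -c "
from h import *
goto([.554,.037,.095],.062+np.pi/2)"
```

```text
t 8.0 at [0.5519 0.0381 0.1593] yaw 1.635 F [-0.5 -0.8 -2.6] gap 0.0165 -> delta [-0.13  0.2   6.43] twist 0.1
```

Emit:
{"fn": "play_rows", "kwargs": {
  "moves": [
    {"claw": 0.5,"delta_pos": [-0.1,0.2,2],"twist": 0.1},
    {"claw": 0.5,"delta_pos": [-0.1,0.2,4.5],"twist": 0.1},
    {"claw": 0.5,"delta_pos": [-0.1,0.2,6.3],"twist": 0.1},
    {"claw": 0.5,"delta_pos": [-0.1,0.2,6.4],"twist": 0.1},
    {"claw": 0.5,"delta_pos": [-0.1,0.2,6.4],"twist": 0.1},
    {"claw": 0.5,"delta_pos": [-0.1,0.2,6.4],"twist": 0.1}
  ]
}}

```text
clock: 8.75
tcp_pos: [0.5549, 0.0364, 0.0964]
orientation: [0.001, 0.685, 0.728, 0.001]
wrist_force: [-0.9, 0.2, -1.8]
finger_gap: 0.0162
```

Run:
```python
from h import *
goto([.554,.037,.062],.062+np.pi/2)
im=imaging.read_camera('scene')[:,:,::-1].copy()
a=cv2.resize(im[235:325,230:370],None,fx=5.7,fy=5.7,interpolation=cv2.INTER_CUBIC);cv2.imwrite('pics/s4.png',a)
```

```text
t 8.75 at [0.5549 0.0364 0.0964] yaw 1.632 F [-0.9  0.2 -1.8] gap 0.0162 -> delta [ 0.07 -0.09  3.44] twist -0.1
```

View pics/s4.png

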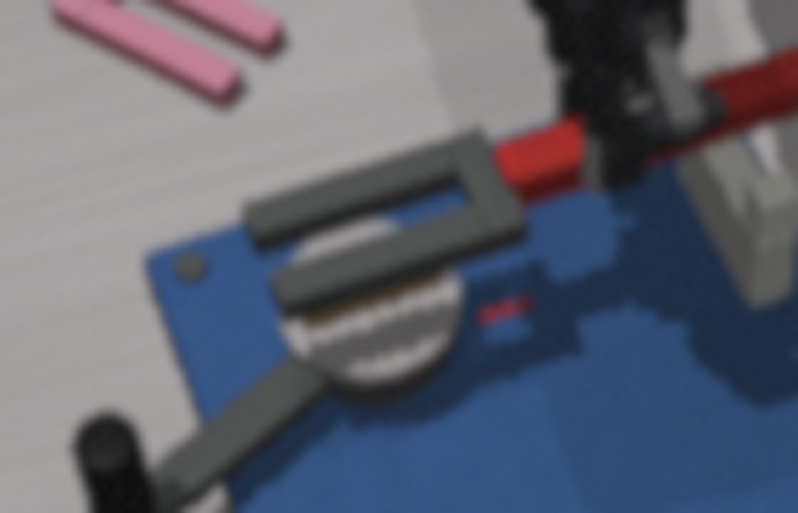

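Scene crop: the near prong hides the tongue's upper part, and the brass face shows just below it at (385,290). That's what the view angle predicts for a centred jaw. I'll lower in steps.

Emit:
{"fn": "play_rows", "kwargs": {
  "moves": [
    {"claw": 0.5,"delta_pos": [0,-0.08,0.6],"twist": 0},
    {"claw": 0.5,"delta_pos": [0,-0.08,1.2],"twist": 0},
    {"claw": 0.5,"delta_pos": [0,-0.08,1.6],"twist": 0},
    {"claw": 0.5,"delta_pos": [0,-0.08,1.8],"twist": 0},
    {"claw": 0.5,"delta_pos": [0,-0.08,1.8],"twist": 0}
  ]
}}

```text
clock: 9.43
tcp_pos: [0.5531, 0.0363, 0.077]
orientation: [-0.0, 0.685, 0.728, -0.0]
wrist_force: [-0.2, -0.5, -1.2]
finger_gap: 0.0165
```

Run:
```python
from h import *
goto([.554,.037,.062],.062+np.pi/2); print(get_state()['ft_torque'].round(2))
```

```text
t 9.43 at [0.5531 0.0363 0.077 ] yaw 1.632 F [-0.2 -0.5 -1.2] gap 0.0165 -> delta [0.06 0.09 1.5 ] twist -0.1
[ 0.01 -0.02  0.01]
```

Emit:
{"fn": "play_rows", "kwargs": {
  "moves": [
    {"claw": 0.5,"delta_pos": [0,0.05,0.5],"twist": 0},
    {"claw": 0.5,"delta_pos": [0,0.05,0.9],"twist": 0},
    {"claw": 0.5,"delta_pos": [0,0.05,1.2],"twist": 0},
    {"claw": 0.5,"delta_pos": [0,0.05,1.4],"twist": 0},
    {"claw": 0.5,"delta_pos": [0,0.05,1.4],"twist": 0}
  ]
}}

```text
clock: 10.05
tcp_pos: [0.5536, 0.0364, 0.0631]
orientation: [-0.0, 0.685, 0.728, -0.0]
wrist_force: [0.1, -0.5, -2.6]
finger_gap: 0.0164
```

Run:
```python
from h import *
goto([.554,.037,.062],.062+np.pi/2); print(get_state()['ft_torque'].round(2))
im=imaging.read_camera('scene')[:,:,::-1].copy()
a=cv2.resize(im[235:325,230:370],None,fx=5.7,fy=5.7,interpolation=cv2.INTER_CUBIC);cv2.imwrite('pics/s5.png',a)
```

```text
t 10.05 at [0.5536 0.0364 0.0631] yaw 1.632 F [ 0.1 -0.5 -2.6] gap 0.0164 -> delta [0.06 0.04 0.11] twist -0.1
[ 0.02 -0.    0.02]
```

View pics/s5.png

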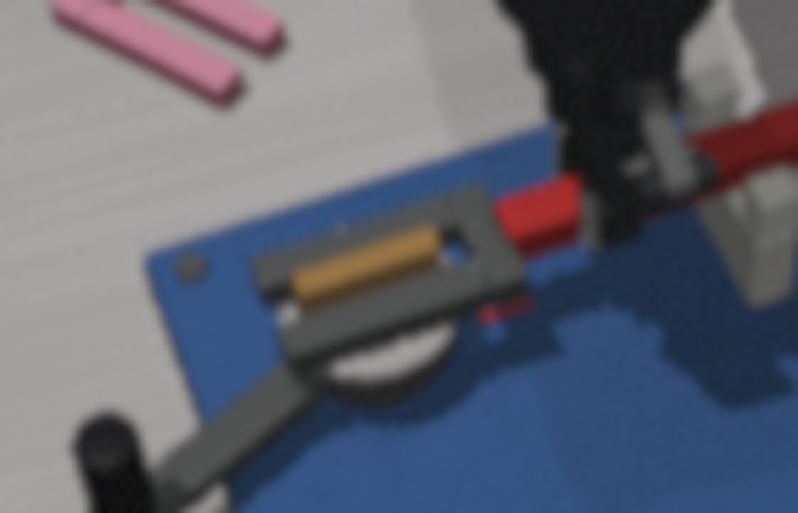

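Scene crop: the tongue (295–440, 265) sits inside the jaw slot and the handle is in the notch. I'll lower the last millimetre and release.

Emit:
{"fn": "play_rows", "kwargs": {
  "moves": [
    {"claw": 0.5,"delta_pos": [0,0,0.12],"twist": 0},
    {"claw": 0.5,"delta_pos": [0,0,0.12],"twist": 0},
    {"claw": 3,"delta_pos": [0,0,0.12],"twist": 0},
    {"claw": 5,"delta_pos": [0,0,0.1],"twist": 0},
    {"claw": 5,"delta_pos": [0,0,0.1],"twist": 0},
    {"claw": 5,"delta_pos": [0,0,0.1],"twist": 0},
    {"claw": 5,"delta_pos": [0,0,-1],"twist": 0},
    {"claw": 5,"delta_pos": [0,0,-4],"twist": 0},
    {"claw": 5,"delta_pos": [0,0,-8],"twist": 0},
    {"claw": 5,"delta_pos": [0,0,-12],"twist": 0},
    {"claw": 5,"delta_pos": [0,0,-12],"twist": 0}
  ]
}}

```text
clock: 11.48
tcp_pos: [0.5563, 0.0362, 0.1878]
orientation: [0.003, 0.685, 0.728, 0.002]
wrist_force: [-0.1, -0.5, -0.2]
finger_gap: 0.0502
```

Run:
```python
from h import *
im=imaging.read_camera('scene')[:,:,::-1].copy()
a=cv2.resize(im[235:355,230:390],None,fx=4,fy=4,interpolation=cv2.INTER_CUBIC)
i=imaging.camera_info('wrist'); w=imaging.read_camera('wrist')[:,:,::-1].copy(); cv2.imwrite('pics/w5.png',w)
cv2.imwrite('pics/s6.png',a)
S=np.array([.5593,-.0482]); 
K=np.array([.606,-.1445])
d=K-S; b=np.arctan2(d[1],d[0]); print('knob r',np.hypot(*d),'bearing',b,'pred scene px',proj('scene',(*K,.097)).round(1))
K=S+.11*np.array([np.cos(b),np.sin(b)]); print(K)
goto([*K,.17],b+np.pi)
```

```text
knob r 0.10702607159005695 bearing -1.1192668040687634 pred scene px [249.1 310.8]
[ 0.60729765 -0.14717588]
t 11.57 at [0.5541 0.0364 0.1841] yaw 1.632 F [-0.3 -0.3 -0.1] gap 0.0502 -> delta [-18.64   4.19   1.42] twist -22.4
```

View pics/s6.png

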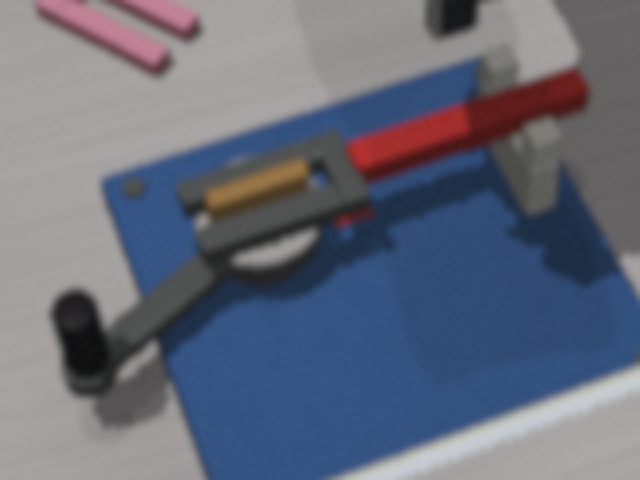

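The spanner is seated over the tongue and in the notch. The knob top at crop (75,305) matches the prediction. Going to grip the knob with the jaws tangential.

Emit:
{"fn": "play_rows", "kwargs": {
  "force": 30,
  "moves": [
    {"claw": 5,"delta_pos": [-6,1.4,0],"twist": -8},
    {"claw": 5,"delta_pos": [-12,2.8,0.5],"twist": -16},
    {"claw": 5,"delta_pos": [-17,3.9,1],"twist": -22},
    {"claw": 5,"delta_pos": [-18.6,4.2,1.4],"twist": -22.4},
    {"claw": 5,"delta_pos": [-18.6,4.2,1.4],"twist": -22.4},
    {"claw": 5,"delta_pos": [-18.6,4.2,1.4],"twist": -22.4}
  ]
}}

```text
clock: 12.32
tcp_pos: [0.6063, -0.1452, 0.1689]
orientation: [-0.001, 0.53, 0.848, 0.0]
wrist_force: [-0.2, -0.6, -0.1]
finger_gap: 0.0502
```

Run:
```python
from h import *
goto([.6073,-.1472,.060],-1.119+np.pi)
i=imaging.camera_info('wrist'); w=imaging.read_camera('wrist')[:,:,::-1].copy(); cv2.imwrite('pics/w6.png',w)
print('knob top px',proj('wrist',(.6073,-.1472,.097),i))
```

```text
t 12.32 at [ 0.6063 -0.1452  0.1689] yaw 2.023 F [-0.2 -0.6 -0.1] gap 0.0502 -> delta [-2.400e-01  1.000e-02  1.089e+01] twist 0.0
knob top px [322.89359471 254.04847612]
```

View pics/w6.png

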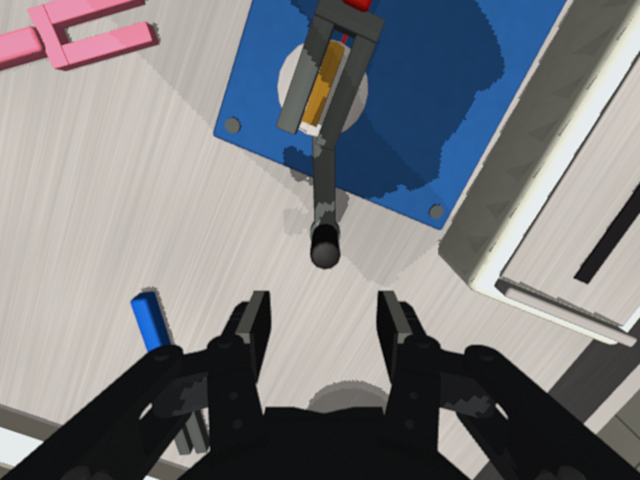

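Wrist view: knob top at (325,253), predicted (323,254); jaw and tongue look right. I'll descend and grip.

Emit:
{"fn": "play_rows", "kwargs": {
  "force": 30,
  "moves": [
    {"claw": 5,"delta_pos": [-0.2,0.1,4],"twist": 0},
    {"claw": 5,"delta_pos": [-0.2,0.1,8],"twist": 0},
    {"claw": 5,"delta_pos": [-0.2,0.1,10],"twist": 0},
    {"claw": 5,"delta_pos": [-0.2,0.1,10.8],"twist": 0},
    {"claw": 5,"delta_pos": [-0.2,0.1,10.8],"twist": 0},
    {"claw": 3.5,"delta_pos": [-0.2,0.1,10.8],"twist": 0},
    {"claw": 1.5,"delta_pos": [-0.2,0.1,10.8],"twist": 0},
    {"claw": 1.5,"delta_pos": [-0.2,0.1,10.8],"twist": 0},
    {"claw": 1.5,"delta_pos": [-0.2,0.1,10.8],"twist": 0}
  ]
}}

```text
clock: 13.5
tcp_pos: [0.6096, -0.1483, 0.0627]
orientation: [0.001, 0.531, 0.848, 0.0]
wrist_force: [-0.3, 0.7, 5.3]
finger_gap: 0.0209
```

```bash
cat > arc.py <<'E'
from h import *
import sys
S=np.array([.5593,-.0482]); s=get_state(); t=s['tcp_pos']; d=t[:2]-S; b=np.arctan2(d[1],d[0]); r=np.hypot(*d)
print('F',s['wrist_force'].round(1),'M',s['ft_torque'].round(2),'r',r.round(4),'bearing',b.round(3),'spin+lock',(-.96+.062-b).round(3),'gap',s['finger_gap'],'t',s['clock'],'z',t[2])
q=s['orientation'];R=Ro.from_quat([q[1],q[2],q[3],q[0]]).as_matrix()
for k in range(1,int(sys.argv[1])+1):
    a=np.radians(float(sys.argv[2]))*k; p=S+.11*np.array([np.cos(b-a),np.sin(b-a)])
    yaw=np.arctan2(R[1,0],R[0,0]); tw=(np.degrees(yaw-(b-a+np.pi))+180)%360-180
    print((R.T@np.r_[p-t[:2],0]*100).round(2)[:2],tw.round(1))
E
python3 arc.py 10 3
```

```text
F [-0.3  0.7  5.3] M [ 0.16  0.15 -0.03] r 0.1121 bearing -1.105 spin+lock 0.207 gap 0.02089429009751057 t 13.5 z 0.06265574667037749
[ 0.21 -0.58] 2.2
[ 0.25 -1.15] 5.2
[ 0.32 -1.73] 8.2
[ 0.41 -2.29] 11.2
[ 0.54 -2.85] 14.2
[ 0.7  -3.41] 17.2
[ 0.88 -3.95] 20.2
[ 1.09 -4.49] 23.2
[ 1.33 -5.01] 26.2
[ 1.6  -5.52] 29.2
```

Emit:
{"fn": "play_rows", "kwargs": {
  "moves": [
    {"claw": 1.5,"delta_pos": [0.1,0,-0.3],"twist": 0},
    {"claw": 1.5,"delta_pos": [0.2,-0.6,-0.3],"twist": 2.2},
    {"claw": 1.5,"delta_pos": [0.25,-1.15,-0.3],"twist": 5.2},
    {"claw": 1.5,"delta_pos": [0.3,-1.7,-0.3],"twist": 8.2},
    {"claw": 1.5,"delta_pos": [0.4,-2.3,-0.3],"twist": 11.2},
    {"claw": 1.5,"delta_pos": [0.55,-2.85,-0.3],"twist": 14.2},
    {"claw": 1.5,"delta_pos": [0.7,-3.4,-0.3],"twist": 17.2},
    {"claw": 1.5,"delta_pos": [0.9,-3.95,-0.3],"twist": 20.2},
    {"claw": 1.5,"delta_pos": [1.1,-4.5,-0.3],"twist": 23.2},
    {"claw": 1.5,"delta_pos": [1.35,-5,-0.3],"twist": 26.2},
    {"claw": 1.5,"delta_pos": [1.6,-5.5,-0.3],"twist": 29.2},
    {"claw": 1.5,"delta_pos": [1.6,-5.5,-0.3],"twist": 29.2}
  ]
}}

```text
clock: 15.0
tcp_pos: [0.5527, -0.1603, 0.063]
orientation: [0.002, 0.728, 0.685, -0.001]
wrist_force: [4.1, -8.2, -11.9]
finger_gap: 0.0212
```

```bash
python3 arc.py 10 2.5
```

```text
F [  4.1  -8.2 -11.9] M [-1.6  -0.92 -0.44] r 0.1123 bearing -1.629 spin+lock 0.731 gap 0.021208412661275364 t 15.0 z 0.06301541613992737
[ 0.24 -0.48] 2.4
[ 0.27 -0.96] 4.9
[ 0.32 -1.44] 7.4
[ 0.39 -1.91] 9.9
[ 0.48 -2.38] 12.4
[ 0.59 -2.85] 14.9
[ 0.73 -3.31] 17.4
[ 0.88 -3.76] 19.9
[ 1.05 -4.21] 22.4
[ 1.25 -4.65] 24.9
```

Emit:
{"fn": "play_rows", "kwargs": {
  "moves": [
    {"claw": 1.5,"delta_pos": [-0.1,-0.5,0.2],"twist": 2.4},
    {"claw": 1.5,"delta_pos": [0.0,-0.97,0.2],"twist": 4.9},
    {"claw": 1.5,"delta_pos": [0.05,-1.45,0.2],"twist": 7.4},
    {"claw": 1.5,"delta_pos": [0.12,-1.93,0.2],"twist": 9.9},
    {"claw": 1.5,"delta_pos": [0.22,-2.4,0.2],"twist": 12.4},
    {"claw": 1.5,"delta_pos": [0.34,-2.88,0.2],"twist": 14.9},
    {"claw": 1.5,"delta_pos": [0.48,-3.35,0.2],"twist": 17.4},
    {"claw": 1.5,"delta_pos": [0.64,-3.8,0.2],"twist": 19.9},
    {"claw": 1.5,"delta_pos": [0.64,-3.8,0.2],"twist": 19.9}
  ]
}}

```text
clock: 16.12
tcp_pos: [0.5156, -0.1518, 0.0628]
orientation: [0.003, 0.836, 0.549, -0.001]
wrist_force: [1.3, -7.5, -2.7]
finger_gap: 0.0213
```

```bash
python3 arc.py 8 1.5
```

```text
F [ 1.3 -7.5 -2.7] M [-1.33 -0.17 -0.29] r 0.1124 bearing -1.97 spin+lock 1.072 gap 0.021253949989398963 t 16.125 z 0.06282113902990877
[ 0.24 -0.29] 1.0
[ 0.25 -0.58] 2.5
[ 0.27 -0.87] 4.0
[ 0.29 -1.15] 5.5
[ 0.32 -1.44] 7.0
[ 0.36 -1.72] 8.5
[ 0.41 -2.01] 10.0
[ 0.46 -2.29] 11.5
```

Emit:
{"fn": "play_rows", "kwargs": {
  "moves": [
    {"claw": 1.5,"delta_pos": [0,-0.29,0],"twist": 1},
    {"claw": 1.5,"delta_pos": [0.02,-0.58,0],"twist": 2.5},
    {"claw": 1.5,"delta_pos": [0.04,-0.87,0],"twist": 4},
    {"claw": 1.5,"delta_pos": [0.06,-1.15,0],"twist": 5.5},
    {"claw": 1.5,"delta_pos": [0.09,-1.44,0],"twist": 7},
    {"claw": 1.5,"delta_pos": [0.09,-1.44,0],"twist": 7}
  ]
}}

```text
clock: 16.88
tcp_pos: [0.503, -0.1456, 0.0628]
orientation: [0.003, 0.868, 0.497, -0.0]
wrist_force: [1.4, -8.9, -1.9]
finger_gap: 0.0209
```

```bash
python3 arc.py 6 1.5
```

```text
F [ 1.4 -8.9 -1.9] M [-1.42 -0.23 -0.43] r 0.1125 bearing -2.095 spin+lock 1.197 gap 0.020920491383496453 t 16.875 z 0.06283312996773059
[ 0.25 -0.29] 1.1
[ 0.26 -0.58] 2.6
[ 0.27 -0.86] 4.1
[ 0.3  -1.15] 5.6
[ 0.33 -1.44] 7.1
[ 0.37 -1.72] 8.6
```

Emit:
{"fn": "play_rows", "kwargs": {
  "moves": [
    {"claw": 1.5,"delta_pos": [0,-0.29,0],"twist": 1.1},
    {"claw": 1.5,"delta_pos": [0.02,-0.58,0],"twist": 2.6},
    {"claw": 1.5,"delta_pos": [0.04,-0.86,0],"twist": 4.1},
    {"claw": 1.5,"delta_pos": [0.04,-0.86,0],"twist": 4.1}
  ]
}}

```text
clock: 17.38
tcp_pos: [0.4958, -0.141, 0.0628]
orientation: [0.003, 0.885, 0.466, -0.0]
wrist_force: [2.0, -9.1, -2.6]
finger_gap: 0.0213
```

```bash
python3 arc.py 6 1.5
```

```text
F [ 2.  -9.1 -2.6] M [-1.57 -0.18 -0.45] r 0.1124 bearing -2.171 spin+lock 1.273 gap 0.021257803373989647 t 17.375 z 0.0628193838191298
[ 0.25 -0.29] 1.4
[ 0.26 -0.58] 2.9
[ 0.27 -0.86] 4.4
[ 0.3  -1.15] 5.9
[ 0.33 -1.44] 7.4
[ 0.37 -1.72] 8.9
```

Emit:
{"fn": "play_rows", "kwargs": {
  "moves": [
    {"claw": 1.5,"delta_pos": [0,-0.29,0],"twist": 1.4},
    {"claw": 1.5,"delta_pos": [0.02,-0.58,0],"twist": 2.9},
    {"claw": 1.5,"delta_pos": [0.02,-0.58,0],"twist": 2.9}
  ]
}}

```text
clock: 17.75
tcp_pos: [0.4911, -0.1376, 0.0628]
orientation: [0.003, 0.897, 0.443, -0.0]
wrist_force: [2.4, -9.5, -3.1]
finger_gap: 0.0211
```

```bash
python3 arc.py 4 1.5
```

```text
F [ 2.4 -9.5 -3.1] M [-1.63 -0.22 -0.49] r 0.1124 bearing -2.222 spin+lock 1.324 gap 0.021102348626418514 t 17.75 z 0.06281508150089435
[ 0.25 -0.29] 1.4
[ 0.26 -0.58] 2.9
[ 0.28 -0.86] 4.4
[ 0.3  -1.15] 5.9
```

```bash
cat > chk.py <<'E'
from h import *
S0=np.array([.5593,-.0482])
def brass(im,z=.08):
    hsv=cv2.cvtColor(im,cv2.COLOR_BGR2HSV).astype(int);H,S,V=hsv[...,0],hsv[...,1],hsv[...,2]
    m=(H>8)&(H<25)&(S>100)&(V>60); m[:265]=0;m[300:]=0;m[:,:270]=0;m[:,320:]=0
    y,x=np.nonzero(m); P=np.array([unproj('scene',p,.082)[:2] for p in np.c_[x,y]])
    w,v=np.linalg.eigh(np.cov(P.T)); e=v[:,1]*np.sign(v[1,1]); a=np.arctan2(-e[0],e[1])
    r=((H<8)|(H>172))&(S>130)&(V>60); r[:230]=0; r[300:]=0; r[:,:315]=0; r[:,400:]=0
    y,x=np.nonzero(r); Q=np.array([unproj('scene',p,.075)[:2] for p in np.c_[x,y]])
    w,v=np.linalg.eigh(np.cov(Q.T)); f=v[:,1]*np.sign(v[1,1]); b=np.arctan2(-f[0],f[1])
    print('brass',len(P),P.mean(0).round(4),'ccw ang',a.round(3),'| red',len(Q),Q.mean(0).round(4),'ang',b.round(3))
brass(cv2.imread('pics/s6raw.png') if 0 else cv2.imread('pics/s3raw.png'))
im=imaging.read_camera('scene')[:,:,::-1].copy(); cv2.imwrite('pics/s7raw.png',im); brass(im)
big=cv2.imread('pics/s6.png'); full=np.zeros((480,640,3),np.uint8); full[235:355,230:390]=cv2.resize(big,(160,120),interpolation=cv2.INTER_AREA); brass(full)
E
python3 chk.py
```

```text
brass 197 [ 0.5641 -0.0498] ccw ang 0.117 | red 241 [0.4808 0.0687] ang 0.018
brass 187 [ 0.56   -0.0506] ccw ang -0.067 | red 556 [0.5592 0.0562] ang 0.008
brass 183 [ 0.5613 -0.0496] ccw ang 0.101 | red 575 [0.5539 0.0587] ang 0.086
```

Tongue has turned about 0.1–0.17 rad with the spanner, within its play, so the lever should be near its stop. Continuing.

Emit:
{"fn": "play_rows", "kwargs": {
  "moves": [
    {"claw": 1.5,"delta_pos": [0,-0.29,0],"twist": 1.4},
    {"claw": 1.5,"delta_pos": [0.02,-0.58,0],"twist": 2.9},
    {"claw": 1.5,"delta_pos": [0.02,-0.58,0],"twist": 2.9}
  ]
}}

```text
clock: 18.18
tcp_pos: [0.4867, -0.1341, 0.0628]
orientation: [0.003, 0.907, 0.42, -0.0]
wrist_force: [2.4, -9.4, -4.1]
finger_gap: 0.0212
```

```bash
python3 arc.py 4 1.5
```

```text
F [ 2.4 -9.4 -4.1] M [-1.62 -0.29 -0.6 ] r 0.1124 bearing -2.273 spin+lock 1.375 gap 0.021210017892717117 t 18.175 z 0.06281644247094664
[ 0.25 -0.29] 1.4
[ 0.26 -0.58] 2.9
[ 0.28 -0.86] 4.4
[ 0.3  -1.15] 5.9
```

Emit:
{"fn": "play_rows", "kwargs": {
  "moves": [
    {"claw": 1.5,"delta_pos": [0,-0.29,0],"twist": 1.4},
    {"claw": 1.5,"delta_pos": [0.02,-0.58,0],"twist": 2.9},
    {"claw": 1.5,"delta_pos": [0.02,-0.58,0],"twist": 2.9}
  ]
}}

```text
clock: 18.55
tcp_pos: [0.4849, -0.1324, 0.0629]
orientation: [0.006, 0.918, 0.397, 0.001]
wrist_force: [8.1, -17.1, -10.8]
finger_gap: 0.0212
```

```bash
python3 arc.py 4 1.5; python3 chk.py
```

```text
F [  8.1 -17.1 -10.8] M [-2.91 -1.13  0.1 ] r 0.1124 bearing -2.294 spin+lock 1.396 gap 0.02118933267059115 t 18.55 z 0.06292935201398935
[ 0.23 -0.3 ] -0.2
[ 0.24 -0.58] 1.3
[ 0.25 -0.87] 2.8
[ 0.26 -1.16] 4.3
brass 197 [ 0.5641 -0.0498] ccw ang 0.117 | red 241 [0.4808 0.0687] ang 0.018
brass 177 [ 0.5606 -0.0507] ccw ang -0.071 | red 552 [0.5593 0.0565] ang 0.007
brass 183 [ 0.5613 -0.0496] ccw ang 0.101 | red 575 [0.5539 0.0587] ang 0.086
```

Force jumped to about 17 N tangential with little motion, so this is the stop. One more small push to confirm, then release and rise.

Emit:
{"fn": "play_rows", "kwargs": {
  "moves": [
    {"claw": 1.5,"delta_pos": [0,-0.2,0],"twist": 0},
    {"claw": 1.5,"delta_pos": [0,-0.2,0],"twist": 0}
  ]
}}

```text
clock: 18.85
tcp_pos: [0.4846, -0.1322, 0.063]
orientation: [0.007, 0.918, 0.397, 0.001]
wrist_force: [11.9, -20.3, -16.0]
finger_gap: 0.0209
```

```bash
python3 arc.py 0 1.5
```

```text
F [ 11.9 -20.3 -16. ] M [-3.39 -1.7   0.11] r 0.1124 bearing -2.298 spin+lock 1.4 gap 0.020919561105007388 t 18.85 z 0.06300395220509686
```

Emit:
{"fn": "play_rows", "kwargs": {
  "moves": [
    {"claw": 3,"delta_pos": [0,0,0],"twist": 0},
    {"claw": 5,"delta_pos": [0,0,0],"twist": 0},
    {"claw": 5,"delta_pos": [0,0,0],"twist": 0},
    {"claw": 5,"delta_pos": [0,0,0],"twist": 0},
    {"claw": 5,"delta_pos": [0,0,-2],"twist": 0},
    {"claw": 5,"delta_pos": [0,0,-6],"twist": 0},
    {"claw": 5,"delta_pos": [0,0,-11],"twist": 0},
    {"claw": 5,"delta_pos": [0,0,-16],"twist": 0},
    {"claw": 5,"delta_pos": [0,0,-20],"twist": 0},
    {"claw": 5,"delta_pos": [0,0,-20],"twist": 0}
  ]
}}

```text
clock: 20.1
tcp_pos: [0.4813, -0.126, 0.2658]
orientation: [0.002, 0.917, 0.399, 0.002]
wrist_force: [-0.8, 0.1, 0.1]
finger_gap: 0.0502
```

```bash
python3 chk.py; python3 arc.py 0 1
python3 - <<'E'
from h import *
im=cv2.imread('pics/s7raw.png'); a=cv2.resize(im[235:355,230:390],None,fx=3.4,fy=3.4,interpolation=cv2.INTER_CUBIC)
i=imaging.camera_info('wrist'); w=imaging.read_camera('wrist')[:,:,::-1].copy(); print('knob pred at spin+lock 1.39',proj('w',(.5593+.11*np.cos(-2.288),-.0482+.11*np.sin(-2.288),.097),i))
cv2.imwrite('pics/f.png',np.hstack([a,w[:408:,100:340]]))
E
```

```text
brass 197 [ 0.5641 -0.0498] ccw ang 0.117 | red 241 [0.4808 0.0687] ang 0.018
brass 174 [ 0.5607 -0.0504] ccw ang -0.048 | red 576 [0.5593 0.0562] ang 0.013
brass 183 [ 0.5613 -0.0496] ccw ang 0.101 | red 575 [0.5539 0.0587] ang 0.086
F [-0.8 -0.7  0.8] M [-0.01 -0.02  0.05] r 0.1106 bearing -2.366 spin+lock 1.468 gap 0.04991405412658651 t 20.15 z 0.26359280698452886
knob pred at spin+lock 1.39 [331.11134545 217.22267718]
```

View pics/f.png

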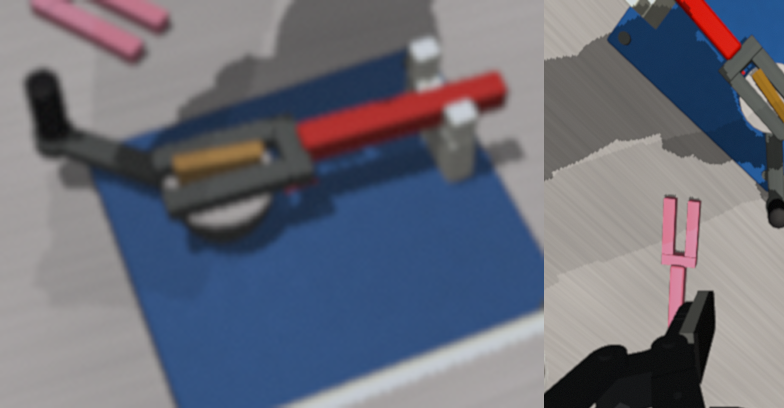

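Final view: spanner still over the tongue with its handle in the notch, knob swung to the far side, and the gripper clear. The spindle turn is about 0.15–0.19 rad, roughly the stated 0.18 play.

```bash
python3 -c "
from workcell import env
print(env.hand_in())"
```

```text
the job is handed in; nothing more can be done
None
```

The job is done and handed in at about 20 s. The red spanner is seated with its jaw over the spindle's tongue and its handle in the notched rest. The lever was then swung clockwise to its stop.

- **Locknut:** The last pushes raised the force from about 8 N to over 20 N with under 1 mm of further movement at the end, so I took this as fully tight. The combined turn at the stop measured about 1.40 rad, which fits 1.2 for the locknut plus the spindle's play.
- **Spindle:** It drifted clockwise by about 0.15–0.19 rad, roughly the stated 0.18 of play. The upper estimate (0.19) is slightly over that figure, and both come from rough measurements.
- **Spanner:** It turned with the spindle until its handle rested against the +x ear, and it stayed in place after release.
- **Knob position:** In the final wrist picture the knob was about 5 pixels from where I predicted.
- **Forces:** The highest wrist force I read was about 28 N. The gripper was clear of everything at hand-in.

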